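# Finish loading the kiln shelf

### The job

Finish loading the grey kiln shelf from the plywood ware board: put each lid on the jar it fits, stand the bottle midway between the two jars and in line with them, and stand the square prop directly behind the wide jar (on the side away from the robot), square to the shelf and with about 20 mm of clear space between prop and jar. Everything stands upright and seated, and the two jars and the cone pack stay where they are.

Things in the scene. Friction and masses are not known exactly. Their poses are not given: they have to be found in the camera images.
- kiln_shelf: Fixed grey slab lying on the table, 240 (its x) x 400 (its y) x 20 mm thick; it is on the robot's left or right, the ware board on the other side. Origin: centre of its underside, on the table. Its x axis points across the slab, away from the robot, to within about 0.2 rad of world x: 'behind' on this shelf means towards +x of this axis; y runs along its long edge.
- ware_board: Fixed plywood board, also 240 (x) x 400 (y) x 20 mm, lying on the table on the other side. The two lids, the bottle and the prop start on it in any order, about 110 mm apart across and 200 mm apart along the board. A small empty dish (56 mm across, 22 high) and a tiny three-armed stilt lie on it between them and are not needed. Origin: centre of the underside.
- wide_jar: The wider, lower open jar of off-white fired clay, standing loose on the kiln shelf: 92 mm outside diameter, 70 mm high, wall 6 mm (mouth 80 mm), 0.8 kg. Origin: centre of the underside, on the shelf. Its x and y axes are those of the kiln shelf. It is at one end of the row of two jars (either end), whose centres are 240 mm apart along the shelf's y and 40 mm in front of the shelf's middle line.
- tall_jar: The narrower, taller open jar of the same clay at the other end of the row: 72 mm outside diameter, 95 mm high, wall 6 mm (mouth 60 mm), 0.8 kg. Loose; origin and axes as for the wide jar.
- wide_lid: The larger lid, same clay, lying right way up on the ware board: disc 92 mm across and 8 mm thick, on top a round knob 26 mm across and 26 mm high, below a tapered locating flange 8 mm deep (63 mm across at the bottom, 73 mm at the top) that drops into the wide jar's mouth. Origin: centre of the flange's underside; disc from 8 to 16 mm, knob from 16 to 42 mm above it. Seated, the origin is 62 mm above the jar's origin. About 0.17 kg.
- small_lid: The smaller lid: disc 72 mm across and 8 mm thick, the same 26 mm knob, flange 8 mm deep (43 mm across at the bottom, 53 mm at the top) for the tall jar's mouth. Origin: centre of the flange's underside; disc from 8 to 16 mm, knob from 16 to 42 mm above it. Seated, the origin is 87 mm above the jar's origin. About 0.11 kg.
- bottle: Small round bottle of the same clay, upright: body 54 mm across up to 50 mm height, shoulder, neck 24 mm across from 72 to 97 mm, lip 28 mm across at 100 mm height. Origin: centre of the underside. About 0.22 kg.
- prop: Square kiln prop (post) of rougher cream clay, 38 x 38 mm and 100 mm high, upright, with a dark round hole mark on top. Origin: centre of the underside; x and y along its sides; its x axis starts within 0.5 rad of the ware board's. Set 20 mm clear of the wide jar, its centre is 85 mm behind the jar's centre. About 0.3 kg.
- cone_pack: Terracotta strip with three small upright pale cones, 64 mm long (along the shelf's y), 24 mm wide, 52 mm high in all, standing loose on the kiln shelf about 78 mm behind its middle line, half-way along. Leave it alone. Origin: centre of the underside.
Things that resemble listed ones, but are neither listed nor needed, are in the scene too. What is shaped like the prop but purple or yellow is not meant. Leave any pink look-alike of the bottle alone.

How it is judged:
By the outcome, as a careful person would: the job done as asked, in the order asked, and still so for the second after the job is handed in, with the robot touching nothing.
It also fails if it takes over 99 s, if anything falls off the work surface, if the arm or the gripper's body presses on something with over 40 N, if the wrist force passes 120 N, or if a joint passes its speed limit or range.

### The arm

A 6-joint arm with a two-finger parallel gripper is mounted at the origin on the work surface. World frame = base frame: x ahead of the robot, y to its left, z up, the work surface at z = 0. Lengths are in m, angles in rad, forces in N, time in s.
With the tool pointing down it reaches from about 0.225 to 0.875 m from the base axis. Payload 3.4 kg.
Tool frame: the origin (TCP) lies between the finger pads; the fingertips stand 8 mm ahead of it and the grasp point (between the pads) lies 11 mm behind it; z points along the fingers, y is the line along which they close (so a half turn about z gives the same grasp; the last joint's range is limited). The gripper opens to 85 mm and grips with 20 to 120 N. Pads are 22 mm wide; open, the fingers measure 114 mm over their backs; the gripper's body (76 mm by 85 mm) begins 54 mm behind the grasp point. The pads swing forward as they close: fully open they stand 13 mm farther back than shut.
Start: joints at [1.193, 0.276, 1.505, -0, 1.361, -0.121], TCP at [0.146, 0.556, 0.239] pointing down, gripper open.
Joint ranges: [-2.89, 2.89], [-0.75, 2.08], [0.22, 2.7], [-1.18, 4.32], [0.11, 2.71], [-2.7, 2.7]. Speed limits (rad/s): [2.57, 2.57, 3.14, 3.14, 3.14, 3.14].

### API

Orientations are given as a unit quaternion [w, x, y, z].
In Python, from rig import manip gives the robot as it stands.
- The arm moves only by the tool move_arm, never from a script. Its argument "deltas" is a list that holds one entry, the list of rows, each a list of 5 numbers: the shift along the tool's x, y, z normalised to -1 to 1, where 1 is 80 cm, then the turn about the tool's z normalised to -1 to 1, where 1 is 120 degrees, then the closure, from -1 (fully open) to 1 (shut). In form: [[[tx, ty, tz, twist, grip], ...]]. A call has 1 to 12 rows; each row is the pose to reach, as a shift and turn from the pose commanded when the call began, along the tool's axes at that moment; what a row does not reach only later rows make up. A row lasts 1/10 s, in which the tool goes at most 50 mm and 8.59 degrees, less where a joint would pass 70% of its speed; a pose out of reach is approached as far as the arm can. A call with a number of a shift or a turn outside -1 to 1 is refused whole. A call with a gripper value outside its range is refused whole. The fingers move at their own pace and stop on an object; "squeeze" is the grip in N (left out, the last holds). Time passes only in rows, so rows that repeat a pose let the fingers close. It gives the time, the measured TCP pose, the force, the opening and the grip force at its end, in the units of the state.
- manip.get_state(): the state, without advancing time (a new reading comes with each control period).
- manip.get_image(name): name is "scene" or "top" or "wrist"; returns the picture (400x640x3 uint8, red, green, blue); there is no depth.
- manip.camera_params(name): a dict with "fx", "fy", "cx", "cy" (pixels), "R" (3x3) and "t" (3): a world point X has camera coordinates R X + t; the wrist camera has in their place "tool_from_camera" (4x4, takes a point from camera to tool coordinates, whose origin is the TCP and whose axes are the flange's). Camera axes: x right, y down, z forward; pixel columns grow to the right and rows downward; lengths in m; the calibration is good to about 2 mm. The wrist camera is an equidistant fisheye: a pixel r from the principal point sees the ray r / f radians off the axis. A picture is of the moment at which its call begins: read the wrist's pose just before it. camera_params takes no time and is no camera call.
- manip.sign_off(): hands the job in; it is judged then, once.
The state is a dict: "clock": time; "qpos": joint angles; "qd": joint speeds; "effort": joint torques, N m; "position": TCP position; "ee_rot": TCP orientation; "contact_force": force on the tool from outside, world axes, zero at the start; "moment": the same for the moment, N m; "width": finger opening in m; "gripper_force": force on a finger pad.
Only numpy, scipy, OpenCV 4.12 (cv2) and the standard library are available. Lean on these libraries where they do the work, as an engineer would, in place of code of your own. Each camera call takes 0.05 s, during which the arm holds its last target. There are 200 camera calls.

## Working session

There is one attempt and no reset: what is moved stays moved. The work goes in short steps, Python scripts to look and compute and a tool call to move; the robot and the scene stay as the last step left them, time stands still between calls to the robot, and variables do not carry over. Pictures are saved under pics/ and viewed, at most 14 in all, crops included, and the job is handed in when it is done.

Besides the shell and the picture viewer there is one more tool, called after ">>>" as name(argument=value, ...) on one line, values as JSON. move_arm: Moves the arm, as the interface text tells. Scaled input: -1 to 1 covers 80 cm each way for a shift and 120 degrees each way for a turn. Its arguments: {"type":"object","properties":{"deltas":{"type":"array","items":{"type":"array","items":{"type":"array","items":{"type":"number","minimum":-1,"maximum":1}}}},"squeeze":{"type":"number"}},"required":["deltas"]}

```bash
mkdir -p pics; python3 - <<'E'
from rig import manip
import cv2,numpy as np
s=manip.get_state();print(s)
for n in("top","scene","wrist"):
    im=manip.get_image(n);cv2.imwrite(f"pics/{n}0.png",im[:,:,::-1]);p=manip.camera_params(n);print(n,p)
E
```

```text
{'clock': 0.0, 'qpos': array([ 1.19301956e+00,  2.76594741e-01,  1.50615950e+00, -1.76810560e-05,
        1.36068619e+00, -1.21012858e-01]), 'qd': array([ 3.33878678e-04,  7.33609897e-05, -7.50137009e-05,  2.32914077e-04,
        4.63984822e-04, -1.13267393e-03]), 'effort': array([-1.12710251e-03, -4.16773653e+01, -2.45810205e+01, -1.68223214e-04,
        1.06989293e-02,  8.15922316e-07]), 'position': array([0.14584629, 0.55565496, 0.23842933]), 'ee_rot': array([-2.19655422e-04,  1.28027692e-01,  9.91770163e-01, -8.97440728e-04]), 'contact_force': array([ 0.02680515, -0.14986615,  0.52015446]), 'moment': array([-0.01781173,  0.04211299, -0.0072359 ]), 'gripper_force': 0.0, 'width': 0.08511739758637968}
top {'fx': 510.1931288310577, 'fy': 510.1931288310577, 'cx': 318.9774660663607, 'cy': 198.44913739583143, 'R': array([[ 1.38012588e-02, -9.99904113e-01,  1.13569282e-03],
       [-9.94094341e-01, -1.38433184e-02, -1.07632730e-01],
       [ 1.07638131e-01,  3.56481360e-04, -9.94190075e-01]]), 't': array([0.01032972, 0.47173859, 1.35820757])}
scene {'fx': 517.824300383152, 'fy': 517.824300383152, 'cx': 316.37090913745476, 'cy': 198.9189623801469, 'R': array([[ 0.16918889,  0.98557897,  0.00303445],
       [ 0.5318575 , -0.0887081 , -0.84217485],
       [-0.82976064,  0.14410052, -0.53919599]]), 't': array([-0.08111398, -0.20221017,  1.93945306])}
wrist {'fx': 309.70691628693146, 'fy': 309.70691628693146, 'cx': 320.03698609514043, 'cy': 200.16462459276454, 'tool_from_camera': array([[-8.90076488e-04, -9.65542256e-01, -2.60244807e-01,
         6.56231693e-02],
       [ 9.99999028e-01, -1.13862759e-03,  8.04309704e-04,
         8.02614086e-05],
       [-1.07291692e-03, -2.60243839e-01,  9.65542331e-01,
        -1.34941297e-01],
       [ 0.00000000e+00,  0.00000000e+00,  0.00000000e+00,
         1.00000000e+00]])}
```

View pics/top0.png

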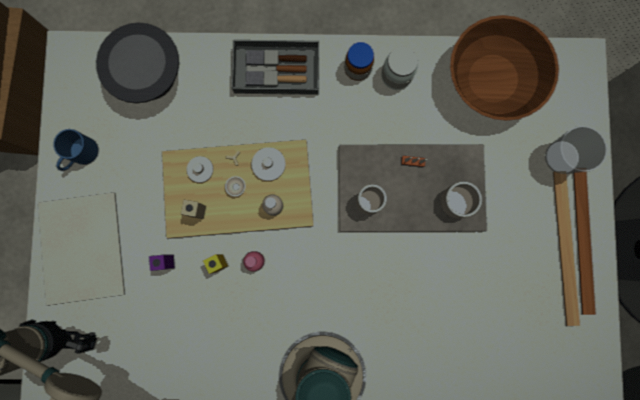

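View pics/scene0.png

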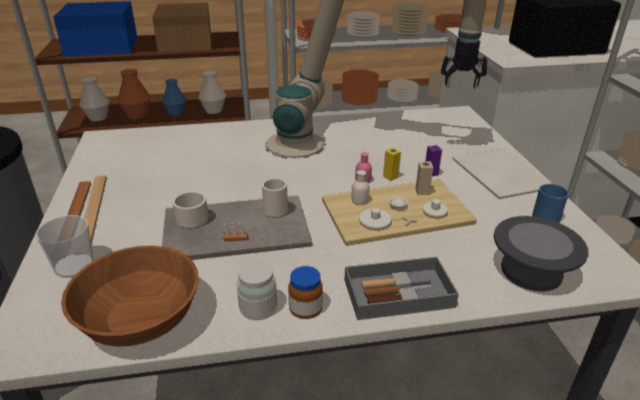

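The top view shows the board on the left. Its lids are at (200,168) small and (268,164) wide, the prop at (194,210), the bottle at (272,204) and the dish at (235,187). The shelf is on the right, with the tall jar at (372,199), the wide jar at (463,199) and the cone pack at (413,161). The purple, yellow and pink decoys stand in front of the board.

```bash
cat > h.py <<'E'
from rig import manip
import cv2,numpy as np
from scipy.spatial.transform import Rotation as Ro
def pose(s):
    w,x,y,z=s["ee_rot"];return Ro.from_quat([x,y,z,w]).as_matrix(),np.array(s["position"])
def ray(n,px,s=None):
    p=manip.camera_params(n);u=np.array(px,float)-[p["cx"],p["cy"]]
    if n!="wrist":
        d=p["R"].T@np.r_[u/p["fx"],1];return -p["R"].T@p["t"],d
    r=np.hypot(*u);th=r/p["fx"];d=np.r_[np.sin(th)*u/max(r,1e-9),np.cos(th)]
    T=p["tool_from_camera"];R,t=pose(s);return R@T[:3,3]+t,R@(T[:3,:3]@d)
def onz(n,px,z,s=None):
    o,d=ray(n,px,s);return (o+d*(z-o[2])/d[2])[:2]
def proj(n,X,s=None):
    p=manip.camera_params(n);X=np.asarray(X,float)
    if n!="wrist": c=p["R"]@X+p["t"];return np.array([p["cx"],p["cy"]])+p["fx"]*c[:2]/c[2]
    R,t=pose(s);T=p["tool_from_camera"];c=T[:3,:3].T@(R.T@(X-t)-T[:3,3])
    r=np.hypot(c[0],c[1]);return np.array([p["cx"],p["cy"]])+p["fx"]*np.arctan2(r,c[2])*c[:2]/max(r,1e-9)
def move(s,xyz,yaw=None):
    "normalised tool delta to put TCP at xyz, tool y axis at world yaw"
    R,t=pose(s);d=R.T@(np.array(xyz)-t)/.8
    tw=0
    if yaw is not None:
        a=R.T@np.array([np.cos(yaw),np.sin(yaw),0]);tw=np.degrees(np.arctan2(-a[0],a[1]));tw=(tw+90)%180-90
    return np.round(d,4),round(tw/120,4)
E
python3 - <<'E'
from h import *
im=cv2.imread("pics/top0.png")
for n,px,z in[("small",(200,168),.062),("wide",(268,162),.062),("prop",(193,206),.12),("bottle",(270,200),.12),("tall",(372,195),.115),("widejar",(463,197),.09),("bc",(238,188),.02),("sc",(412,188),.02)]:print(n,onz("top",px,z))
for c in [(163,150),(306,140),(313,228),(167,237)]+[(338,144),(484,144),(486,232),(339,232)]:print(c,onz("top",c,.02))
s=manip.get_state();print(move(s,[.5,.22,.4],np.pi/2),move(s,[.5,-.22,.4],np.pi/2))
cv2.imwrite("pics/c.png",cv2.resize(im[130:280,140:500],None,fx=2.2,fy=2.2,interpolation=2))
E
```

```text
small [0.54454401 0.33400478]
wide [0.56322671 0.15380153]
prop [0.43774767 0.3341152 ]
bottle [0.45565461 0.14041343]
tall [ 0.47253191 -0.11758253]
widejar [ 0.47351842 -0.35556938]
bc [0.49773709 0.23817934]
sc [ 0.50435994 -0.23660637]
(163, 150) [0.60017387 0.447633  ]
(306, 140) [0.63370743 0.05488131]
(313, 228) [0.39149752 0.03193242]
(167, 237) [0.36175013 0.4256929 ]
(338, 144) [ 0.62372555 -0.03344467]
(484, 144) [ 0.62937776 -0.43574741]
(486, 232) [ 0.38716907 -0.43606663]
(339, 232) [ 0.38166282 -0.03851806]
(array([-0.5347, -0.2938, -0.2014]), np.float64(-0.1226)) (array([-0.6744, -0.8258, -0.2007]), np.float64(-0.1226))
```

View pics/c.png

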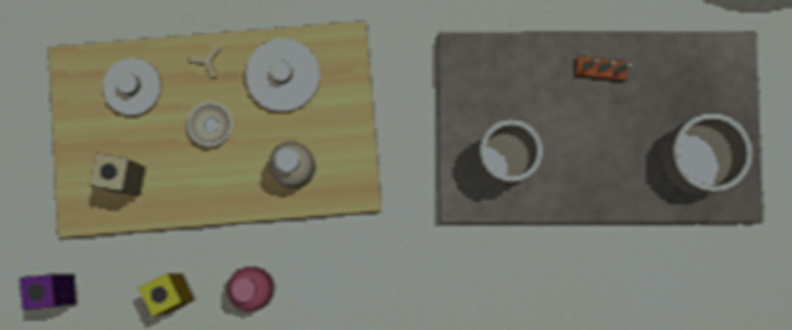

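```bash
python3 - <<'E'
from h import *
s=manip.get_state();print(move(s,[.43,.24,.33],np.pi/2))
E
```

```text
(array([-0.4437, -0.2918, -0.1139]), np.float64(-0.1226))
```

>>> move_arm(deltas=[[[-0.4437, -0.2918, -0.1139, -0.1226, -1], [-0.4437, -0.2918, -0.1139, -0.1226, -1], [-0.4437, -0.2918, -0.1139, -0.1226, -1], [-0.4437, -0.2918, -0.1139, -0.1226, -1], [-0.4437, -0.2918, -0.1139, -0.1226, -1], [-0.4437, -0.2918, -0.1139, -0.1226, -1], [-0.4437, -0.2918, -0.1139, -0.1226, -1], [-0.4437, -0.2918, -0.1139, -0.1226, -1], [-0.4437, -0.2918, -0.1139, -0.1226, -1], [-0.4437, -0.2918, -0.1139, -0.1226, -1], [-0.4437, -0.2918, -0.1139, -0.1226, -1], [-0.4437, -0.2918, -0.1139, -0.1226, -1]]])

```text
clock: 1.35
position: [0.4291, 0.2408, 0.3299]
ee_rot: [-0.001, -0.0, 1.0, 0.0]
contact_force: [0.4, 0.6, -0.6]
width: 0.0855
gripper_force: 0.0
```

```bash
python3 - <<'E'
from h import *
import pickle
s=manip.get_state();im=manip.get_image("wrist");cv2.imwrite("pics/wb.png",im[:,:,::-1]);pickle.dump(s,open("wb.pkl","wb"))
print(s["clock"],s["position"],np.abs(s["qd"]).max(),move(s,[.43,-.24,.33],np.pi/2))
E
```

```text
1.35 [0.42909832 0.24077389 0.32992999] 0.01723457089308735 (array([-7.00e-04, -6.01e-01, -3.00e-04]), np.float64(0.0003))
```

View pics/wb.png

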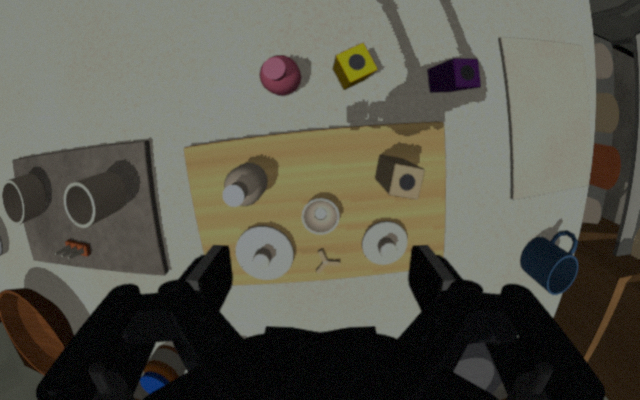

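The wrist view of the board shows the bottle lip at (235,195), the wide lid disc at (265,252), the small lid disc at (385,242) and the prop top at (408,181). The fingers are at the bottom of the picture. Next I look at the shelf.

>>> move_arm(deltas=[[[0, -0.6, 0, 0, -1], [0, -0.6, 0, 0, -1], [0, -0.6, 0, 0, -1], [0, -0.6, 0, 0, -1], [0, -0.6, 0, 0, -1], [0, -0.6, 0, 0, -1], [0, -0.6, 0, 0, -1], [0, -0.6, 0, 0, -1], [0, -0.6, 0, 0, -1], [0, -0.6, 0, 0, -1], [0, -0.6, 0, 0, -1], [0, -0.6, 0, 0, -1]]])

```text
clock: 2.6
position: [0.4302, -0.2387, 0.3299]
ee_rot: [-0.0, -0.0, 1.0, 0.001]
contact_force: [0.3, 0.5, -0.1]
width: 0.0851
gripper_force: 0.0
```

```bash
python3 - <<'E'
from h import *
import pickle
s=manip.get_state();im=manip.get_image("wrist");cv2.imwrite("pics/ws.png",im[:,:,::-1]);pickle.dump(s,open("ws.pkl","wb"))
print(s["clock"],s["position"],np.abs(s["qd"]).max())
E
```

```text
2.6 [ 0.43016354 -0.23870954  0.32987384] 0.025268241606461937
```

View pics/ws.png

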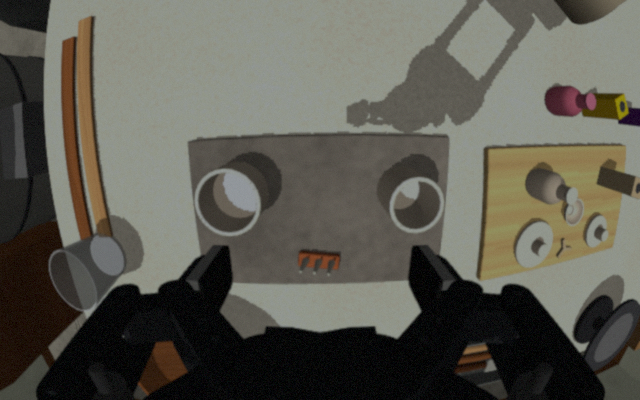

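The wrist view of the shelf shows the wide jar's rim around (228,202), the tall jar's rim around (416,205) and the cone pack at (319,262).

```bash
cat > m.py <<'E'
from h import *
import pickle
from scipy.optimize import least_squares
def blob(im,c,half,thr,mode=cv2.RETR_EXTERNAL):
    g=cv2.cvtColor(im,cv2.COLOR_BGR2GRAY);g=cv2.GaussianBlur(g,(3,3),0)
    m=np.zeros_like(g);x,y=c;sl=np.s_[y-half:y+half,x-half:x+half]
    m[sl]=(g[sl]>thr)*255
    n,l,st,ce=cv2.connectedComponentsWithStats(m)
    i=1+np.argmax(st[1:,4]);m=(l==i).astype(np.uint8)
    return max(cv2.findContours(m,mode,cv2.CHAIN_APPROX_NONE)[0],key=cv2.contourArea)
def circ(cam,s,im,c,half,thr,z,r0=None):
    k=cv2.convexHull(blob(im,c,half,thr),returnPoints=True)[:,0]
    P=np.array([onz(cam,q,z,s) for q in k])
    f=lambda v:np.hypot(*(P-v[:2]).T)-(r0 if r0 else v[2])
    v=least_squares(f,[*P.mean(0),.03],loss="soft_l1",f_scale=.001).x
    return np.round(v*1000,1),round(1000*np.sqrt(np.mean(f(v)**2)),1)
E
python3 - <<'E'
from m import *
im=cv2.imread("pics/ws.png");s=pickle.load(open("ws.pkl","rb"))
for t in(110,130,150):print(t,"wj",circ("wrist",s,im,(228,202),42,t,.09),"tj",circ("wrist",s,im,(416,205),36,t,.115))
im=cv2.imread("pics/wb.png");s=pickle.load(open("wb.pkl","rb"))
g=cv2.cvtColor(im,cv2.COLOR_BGR2GRAY);print(g[255,250:285:5],g[252,225:240:2],g[181,385:430:4],g[195,215:260:4])
for t in(150,160,170):print(t,"wl",circ("wrist",s,im,(265,252),36,t,.036),"sl",circ("wrist",s,im,(385,242),30,t,.036),"bo",circ("wrist",s,im,(234,195),16,t,.12))
for t in(120,140):
    k=blob(im,(408,181),22,t)[:,0];P=np.array([onz("wrist",q,.12,s) for q in k],np.float32);print(cv2.minAreaRect(P*1000))
E
```

```text
110 wj (array([ 468.4, -381.5,   63.6]), np.float64(4.6)) tj (array([ 466.4, -101.7,   50.7]), np.float64(3.1))
130 wj (array([ 469.1, -359.7,   44.1]), np.float64(0.2)) tj (array([ 465.6, -119.7,   34.3]), np.float64(0.1))Traceback (most recent call last):
  File "<stdin>", line 3, in <module>
  File "m.py", line 12, in circ
    k=cv2.convexHull(blob(im,c,half,thr),returnPoints=True)[:,0]
                     ~~~~^^^^^^^^^^^^^^^
  File "m.py", line 9, in blob
    i=1+np.argmax(st[1:,4]);m=(l==i).astype(np.uint8)
        ~~~~~~~~~^^^^^^^^^^
    return _wrapfunc(a, 'argmax', axis=axis, out=out, **kwds)
    return bound(*args, **kwds)
ValueError: attempt to get argmax of an empty sequence
```

```bash
python3 - <<'E'
from m import *
im=cv2.imread("pics/wb.png");s=pickle.load(open("wb.pkl","rb"))
def show(c,h):
    g=cv2.cvtColor(im,cv2.COLOR_BGR2GRAY);H=cv2.cvtColor(im,cv2.COLOR_BGR2HSV)
    x,y=c;print(c,"g",g[y,x-h:x+h:4],"S",H[y,x-h:x+h:4,1])
show((265,258),40);show((385,248),32);show((408,173),28);show((235,195),28)
E
```

```text
(265, 258) g [  0  20 118 133 138 135 138 124 135 137 136  60 126 136 135 139 138  94
 121 124] S [  0 194 110  19   9   9   7  10  13   6   7  52   6   7   7   9   7  54
 100 101]
(385, 248) g [116 113 111 136 136 136 120 114 136 137 137 130 138 132 114   6] S [120 117  99   7  13  15  15   7   9  15   9  21  15  30 110 255]
(408, 173) g [ 46  43  47  60 124 126 111  99 122 125 123 115 122 123] S [ 71  78  85  83  70  66  67  65  66  74  69  95 102  96]
(235, 195) g [125 119 122 121 137 138 138 139 140 128  75  98  91  64] S [ 95 102 102 106   2  16  18  16  16  10  60  44  40  51]
```

```bash
cat >> m.py <<'E'
def clay(im,smax=45,gmin=100):
    "bright low-saturation pixels as a 0/255 picture, for blob(); thr 127"
    g=cv2.cvtColor(im,cv2.COLOR_BGR2GRAY);S=cv2.cvtColor(cv2.GaussianBlur(im,(3,3),0),cv2.COLOR_BGR2HSV)[:,:,1]
    return cv2.cvtColor((((g>gmin)&(S<smax))*255).astype(np.uint8),cv2.COLOR_GRAY2BGR)
def square(cam,s,im,c,half,z,smax=88,gmin=92):
    k=blob(clay(im,smax,gmin),c,half,127)[:,0];P=np.array([onz(cam,q,z,s) for q in k],np.float32)
    return cv2.minAreaRect(P*1000)
E
python3 - <<'E'
from m import *
im=cv2.imread("pics/wb.png");s=pickle.load(open("wb.pkl","rb"))
for S in(45,60):
    c=clay(im,S)
    print("wl",circ("wrist",s,c,(265,252),36,127,.036),"sl",circ("wrist",s,c,(385,242),30,127,.036),"bo",circ("wrist",s,c,(234,195),16,127,.12))
for S in (80,88):print(square("wrist",s,im,(406,181),23,.12,S))
E
```

```text
wl (array([564. , 154.4,  45. ]), np.float64(0.2)) sl (array([547. , 339.7,  35. ]), np.float64(0.2)) bo (array([447.2, 141.2,  17.1]), np.float64(2.4))
wl (array([564.2, 154.2,  45.5]), np.float64(0.3)) sl (array([547.4, 339.8,  35.4]), np.float64(0.2)) bo (array([447.4, 141.2,  17.5]), np.float64(0.8))
((433.5462951660156, 341.59222412109375), (35.74198913574219, 36.10015869140625), 79.8946762084961)
((433.79986572265625, 342.1191711425781), (36.73380661010742, 36.584049224853516), 80.4556884765625)
```

```bash
python3 - <<'E'
from h import *
s=manip.get_state()
for z in(.13,.047):print(move(s,[.564,.1542,z],np.pi/2))
E
```

```text
(array([-0.1682,  0.4897,  0.2509]), np.float64(0.0007))
(array([-0.1683,  0.4895,  0.3546]), np.float64(0.0007))
```

>>> move_arm(deltas=[[[-0.168, 0.49, 0.251, 0, -1], [-0.168, 0.49, 0.251, 0, -1], [-0.168, 0.49, 0.251, 0, -1], [-0.168, 0.49, 0.251, 0, -1], [-0.168, 0.49, 0.251, 0, -1], [-0.168, 0.49, 0.251, 0, -1], [-0.168, 0.49, 0.251, 0, -1], [-0.168, 0.49, 0.251, 0, -1], [-0.168, 0.49, 0.251, 0, -1], [-0.168, 0.49, 0.251, 0, -1], [-0.168, 0.49, 0.251, 0, -1], [-0.168, 0.49, 0.251, 0, -1]]])

```text
clock: 3.85
position: [0.5637, 0.1526, 0.1303]
ee_rot: [0.0, -0.001, 1.0, -0.0]
contact_force: [0.3, -0.1, 0.8]
width: 0.0857
gripper_force: 0.0
```

```bash
python3 - <<'E'
from m import *
s=manip.get_state();im=manip.get_image("wrist");cv2.imwrite("pics/wl.png",im[:,:,::-1]);pickle.dump(s,open("wl.pkl","wb"))
print(s["position"],proj("wrist",[.564,.1542,.036],s),move(s,[.564,.1542,.047],np.pi/2))
E
```

```text
[0.56373306 0.15261316 0.13030295] [321.87692384 205.18119298] (array([-0.0003,  0.002 ,  0.1041]), np.float64(0.0009))
```

View pics/wl.png

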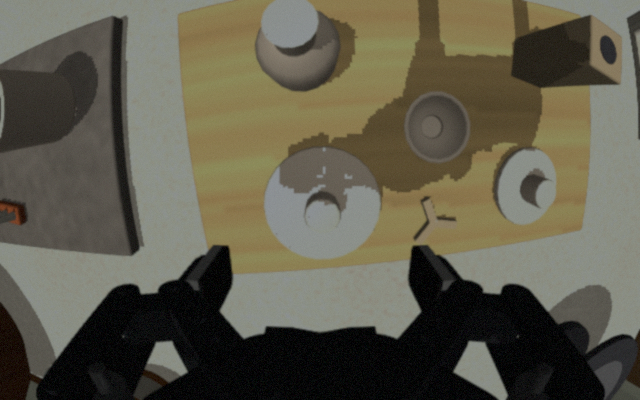

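The wrist view has the wide lid disc at (323,203), against a predicted (322,205), so it is well aligned. I go down and close.

>>> move_arm(deltas=[[[0, 0.0015, 0.04, 0, -0.6], [0, 0.0015, 0.08, 0, -0.3], [0, 0.0015, 0.095, 0, 0], [0, 0.0015, 0.104, 0, 0], [0, 0.0015, 0.104, 0, 0], [0, 0.0015, 0.104, 0, 1], [0, 0.0015, 0.104, 0, 1], [0, 0.0015, 0.104, 0, 1], [0, 0.0015, 0.104, 0, 1], [0, 0.0015, 0.104, 0, 1], [0, 0.0015, 0.104, 0, 1]]], squeeze=40)

```text
clock: 5.0
position: [0.5658, 0.1534, 0.048]
ee_rot: [0.002, -0.0, 1.0, 0.0]
contact_force: [-0.3, -1.8, 6.3]
width: 0.025
gripper_force: 40.0
```

```bash
python3 - <<'E'
from m import *
s=manip.get_state()
# lid moved so that its centre is tool-centred in y; x offset as measured
for z in (.18,.125,.109):print(move(s,[.4691,-.3597,z],np.pi/2+.0146))
print(s["position"])
E
```

```text
(array([ 0.1204, -0.6413, -0.1654]), np.float64(-0.0069))
(array([ 0.1207, -0.6413, -0.0966]), np.float64(-0.0069))
(array([ 0.1207, -0.6413, -0.0766]), np.float64(-0.0069))
[0.56578038 0.15338787 0.0480177 ]
```

>>> move_arm(deltas=[[[0, 0, -0.06, 0, 1], [0, 0, -0.12, 0, 1], [0, -0.02, -0.1675, 0, 1], [0.1193, -0.643, -0.1675, 0, 1], [0.1193, -0.643, -0.1675, 0, 1], [0.1193, -0.643, -0.1675, 0, 1], [0.1193, -0.643, -0.1675, 0, 1], [0.1193, -0.643, -0.1675, 0, 1], [0.1193, -0.643, -0.1675, 0, 1], [0.1193, -0.643, -0.1675, 0, 1], [0.1193, -0.643, -0.1675, 0, 1], [0.1193, -0.643, -0.1675, 0, 1]]])

```text
clock: 6.2
position: [0.4789, -0.306, 0.1802]
ee_rot: [-0.0, 0.0, 1.0, 0.0]
contact_force: [0.6, -0.3, -2.2]
width: 0.0248
gripper_force: 40.1
```

>>> move_arm(deltas=[[[0, -0.2, 0, 0, 1], [0, -0.2, 0, 0, 1], [0, -0.2, 0, 0, 1], [0, -0.2, 0, 0, 1]]])

```text
clock: 6.6
position: [0.4791, -0.4706, 0.1794]
ee_rot: [0.0, 0.002, 1.0, -0.002]
contact_force: [0.6, 0.5, -2.2]
width: 0.0246
gripper_force: 40.1
```

>>> move_arm(deltas=[[[0.0125, 0.137, 0, 0, 1], [0.0125, 0.137, 0, 0, 1], [0.0125, 0.137, 0, 0, 1], [0.0125, 0.137, 0, 0, 1], [0.0125, 0.137, 0, 0, 1]]])

```text
clock: 7.1
position: [0.4704, -0.3555, 0.1808]
ee_rot: [0.0, -0.0, 1.0, -0.001]
contact_force: [0.3, -0.1, -2.2]
width: 0.0246
gripper_force: 40.5
```

```bash
python3 - <<'E'
from m import *
P=[];
for i in range(5):
    s=manip.get_state();P.append(s["position"]);im=manip.get_image("wrist")
print(np.array(P).round(4));cv2.imwrite("pics/h1.png",im[:,:,::-1]);pickle.dump(s,open("h1.pkl","wb"))
t=manip.get_image("top");cv2.imwrite("pics/t1.png",t[:,:,::-1])
E
```

```text
[[ 0.4704 -0.3555  0.1808]
 [ 0.4704 -0.3561  0.1807]
 [ 0.4703 -0.3563  0.1805]
 [ 0.4702 -0.3563  0.1804]
 [ 0.4701 -0.3562  0.1803]]
```

View pics/h1.png

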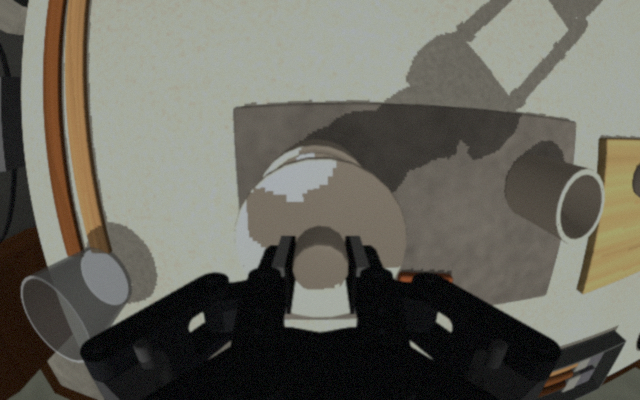

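The lid is held level above the wide jar, disc at about (322,225), with the jar's rim edge just showing behind it at (315,150). I lower it.

>>> move_arm(deltas=[[[-0.001, -0.0044, 0.03, 0, 1], [-0.001, -0.0044, 0.06, 0, 1], [-0.001, -0.0044, 0.068, 0, 1], [-0.001, -0.0044, 0.074, 0, 1], [-0.001, -0.0044, 0.079, 0, 1], [-0.001, -0.0044, 0.083, 0, 1], [-0.001, -0.0044, 0.086, 0, 1], [-0.001, -0.0044, 0.087, 0, 1], [-0.001, -0.0044, 0.087, 0, 1]]])

```text
clock: 8.3
position: [0.4707, -0.3585, 0.111]
ee_rot: [0.0, 0.0, 1.0, -0.0]
contact_force: [1.4, -0.6, -1.8]
width: 0.0245
gripper_force: 40.5
```

>>> move_arm(deltas=[[[0, -0.001, 0.0012, 0, 1], [0, -0.001, 0.0024, 0, 1], [0, -0.001, 0.0024, 0, 1], [0, -0.001, 0.0024, 0, 1]]])

```text
clock: 8.7
position: [0.4709, -0.3595, 0.1101]
ee_rot: [0.0, -0.0, 1.0, -0.0]
contact_force: [-2.3, 1.3, 5.9]
width: 0.0246
gripper_force: 41.3
```

>>> move_arm(deltas=[[[0, 0, 0, 0, 0.2], [0, 0, 0, 0, 0], [0, 0, 0, 0, 0], [0, 0, 0, 0, 0], [0, 0, -0.02, 0, 0], [0, 0, -0.05, 0, -0.5], [0, 0, -0.1, 0, -1], [0, 0, -0.16, 0, -1], [0, 0, -0.2, 0, -1], [0, 0, -0.2, 0, -1], [0, 0, -0.2, 0, -1], [0, 0, -0.2, 0, -1]]])

```text
clock: 9.9
position: [0.47, -0.3586, 0.2671]
ee_rot: [-0.001, 0.0, 1.0, 0.001]
contact_force: [-0.1, -0.0, -0.3]
width: 0.0856
gripper_force: 0.0
```

```bash
python3 - <<'E'
from m import *
s=manip.get_state();print(s["position"])
for n in("wrist","top"):
    im=manip.get_image(n);cv2.imwrite(f"pics/r1{n}.png",im[:,:,::-1])
c=clay(cv2.imread("pics/r1wrist.png"),60,110)
p=proj("wrist",[.4691,-.3597,.098],s);print(p)
try:print(circ("wrist",s,c,tuple(p.astype(int)),55,127,.098))
except Exception as e:print(e)
for z in(.13,.047):print(move(s,[.547,.3397,z],np.pi/2))
E
```

```text
[ 0.46995007 -0.35858685  0.26711197]
[318.2165711  183.91399238]
(array([ 470. , -359.4,   45.6]), np.float64(0.4))
(array([-0.0967,  0.8724,  0.1732]), np.float64(-0.0))
(array([-0.0969,  0.8722,  0.277 ]), np.float64(-0.0))
```

View pics/r1wrist.png

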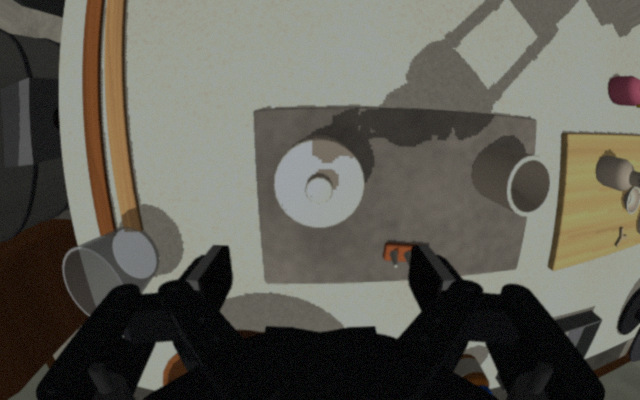

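The wide lid is seated on the wide jar: disc at (319,183), 0.9 mm from the jar centre. Next is the small lid.

>>> move_arm(deltas=[[[-0.097, 0.65, 0, 0, -1], [-0.097, 0.65, 0, 0, -1], [-0.097, 0.65, 0, 0, -1], [-0.097, 0.65, 0, 0, -1], [-0.097, 0.65, 0, 0, -1], [-0.097, 0.65, 0, 0, -1], [-0.097, 0.65, 0, 0, -1], [-0.097, 0.65, 0, 0, -1], [-0.097, 0.65, 0, 0, -1], [-0.097, 0.65, 0, 0, -1], [-0.097, 0.65, 0, 0, -1], [-0.097, 0.65, 0, 0, -1]]])

```text
clock: 11.2
position: [0.5479, 0.1643, 0.2671]
ee_rot: [-0.001, -0.002, 1.0, 0.001]
contact_force: [0.1, -0.2, -0.2]
width: 0.0851
gripper_force: 0.0
```

```bash
python3 - <<'E'
from m import *
s=manip.get_state();print(s["position"],move(s,[.547,.3397,.13],np.pi/2))
E
```

```text
[0.54788675 0.16430129 0.2671408 ] (array([-0.0004,  0.219 ,  0.1717]), np.float64(0.0023))
```

>>> move_arm(deltas=[[[0, 0.219, 0.171, 0, -1], [0, 0.219, 0.171, 0, -1], [0, 0.219, 0.171, 0, -1], [0, 0.219, 0.171, 0, -1], [0, 0.219, 0.171, 0, -1], [0, 0.219, 0.171, 0, -1], [0, 0.219, 0.171, 0, -1], [0, 0.219, 0.171, 0, -1], [0, 0.219, 0.171, 0, -1]]])

```text
clock: 12.1
position: [0.5493, 0.3346, 0.1338]
ee_rot: [0.001, 0.001, 1.0, 0.0]
contact_force: [-0.5, -0.4, 0.5]
width: 0.0857
gripper_force: 0.0
```

```bash
python3 - <<'E'
from m import *
s=manip.get_state();im=manip.get_image("wrist")[:,:,::-1].copy();cv2.imwrite("pics/sl.png",im)
p=proj("wrist",[.547,.3397,.036],s);print(s["position"],p)
for g in(60,100):print(circ("wrist",s,clay(im,60,g),tuple(p.astype(int)),60,127,.036))
print(move(s,[.547,.3397,.048],np.pi/2))
E
```

```text
[0.54930259 0.33463483 0.13375845] [326.16446433 200.4904449 ]
(array([547.2, 339.8,  35.4]), np.float64(0.2))
(array([547.7, 339.8,  35.1]), np.float64(3.5))
(array([0.0032, 0.0063, 0.1072]), np.float64(-0.0008))
```

Confirmed at (547, 340). I grasp the knob.

>>> move_arm(deltas=[[[0.0025, 0.006, 0.04, 0, -0.6], [0.0025, 0.006, 0.08, 0, -0.3], [0.0025, 0.006, 0.098, 0, 0], [0.0025, 0.006, 0.1055, 0, 0], [0.0025, 0.006, 0.1055, 0, 0], [0.0025, 0.006, 0.1055, 0, 1], [0.0025, 0.006, 0.1055, 0, 1], [0.0025, 0.006, 0.1055, 0, 1], [0.0025, 0.006, 0.1055, 0, 1], [0.0025, 0.006, 0.1055, 0, 1], [0.0025, 0.006, 0.1055, 0, 1]]])

```text
clock: 13.25
position: [0.5475, 0.3412, 0.0494]
ee_rot: [0.002, -0.0, 1.0, 0.001]
contact_force: [0.5, -0.6, 6.1]
width: 0.0248
gripper_force: 39.8
```

```bash
python3 - <<'E'
from m import *
s=manip.get_state();print(s["position"],move(s,[.4656,-.1197,.22]))
E
```

```text
[0.54749631 0.34124087 0.04939793] (array([ 0.1017, -0.5759, -0.2144]), 0.0)
```

>>> move_arm(deltas=[[[0, 0, -0.06, 0, 1], [0, 0, -0.12, 0, 1], [0, -0.02, -0.18, 0, 1], [0.102, -0.576, -0.21, 0, 1], [0.102, -0.576, -0.21, 0, 1], [0.102, -0.576, -0.21, 0, 1], [0.102, -0.576, -0.21, 0, 1], [0.102, -0.576, -0.21, 0, 1], [0.102, -0.576, -0.21, 0, 1], [0.102, -0.576, -0.21, 0, 1], [0.102, -0.576, -0.21, 0, 1], [0.102, -0.576, -0.21, 0, 1]]])

```text
clock: 14.45
position: [0.4642, -0.1186, 0.2157]
ee_rot: [0.0, -0.0, 1.0, 0.0]
contact_force: [1.3, -0.9, -1.4]
width: 0.0248
gripper_force: 39.7
```

```bash
python3 - <<'E'
from m import *
for i in range(3):manip.get_image("top")
s=manip.get_state();print(s["position"],move(s,[.466,-.1197,.19]))
E
```

```text
[ 0.46451744 -0.11978094  0.21558087] (array([-0.0019,  0.0001,  0.032 ]), 0.0)
```

>>> move_arm(deltas=[[[-0.002, 0, 0.04, 0, 1], [-0.002, 0, 0.07, 0, 1], [-0.002, 0, 0.08, 0, 1], [-0.002, 0, 0.086, 0, 1], [-0.002, 0, 0.091, 0, 1], [-0.002, 0, 0.095, 0, 1], [-0.002, 0, 0.0975, 0, 1], [-0.002, 0, 0.0985, 0, 1], [-0.002, 0, 0.0985, 0, 1], [-0.002, 0, 0.0985, 0, 1]]])

```text
clock: 15.6
position: [0.467, -0.1174, 0.137]
ee_rot: [0.0, 0.0, 1.0, -0.0]
contact_force: [-0.7, -1.2, -0.4]
width: 0.0247
gripper_force: 39.8
```

>>> move_arm(deltas=[[[0.001, -0.0025, 0, 0, 1], [0.001, -0.0025, 0.001, 0, 1], [0.001, -0.0025, 0.002, 0, 1], [0.001, -0.0025, 0.002, 0, 1]]])

```text
clock: 16.0
position: [0.4661, -0.1191, 0.1364]
ee_rot: [0.0, 0.0, 1.0, -0.0]
contact_force: [-3.0, 0.1, 8.1]
width: 0.0245
gripper_force: 40.7
```

>>> move_arm(deltas=[[[0, 0, 0, 0, 0.2], [0, 0, 0, 0, 0], [0, 0, 0, 0, 0], [0, 0, 0, 0, 0], [0, 0, -0.02, 0, 0], [0, 0, -0.05, 0, -0.5], [0, 0, -0.1, 0, -1], [0, 0, -0.15, 0, -1], [0, 0, -0.17, 0, -1], [0, 0, -0.17, 0, -1], [0, 0, -0.17, 0, -1], [0, 0, -0.17, 0, -1]]])

```text
clock: 17.2
position: [0.465, -0.1186, 0.2693]
ee_rot: [-0.002, 0.0, 1.0, 0.001]
contact_force: [-0.6, -0.4, -0.2]
width: 0.0852
gripper_force: 0.0
```

```bash
python3 - <<'E'
from m import *
s=manip.get_state();print(s["position"])
im=manip.get_image("wrist")[:,:,::-1].copy();cv2.imwrite("pics/r2.png",im)
p=proj("wrist",[.4656,-.1197,.123],s);print(p)
for g in(70,110):
  try:print(circ("wrist",s,clay(im,60,g),tuple(p.astype(int)),50,127,.123))
  except Exception as e:print(e)
print(move(s,[.447,.1412,.25],np.pi/2))
E
```

```text
[ 0.46501558 -0.11862229  0.26932019]
[318.34130968 190.62266017]
(array([ 478.2, -123.1,   60. ]), np.float64(6.4))
(array([ 466.2, -119.1,   35.7]), np.float64(0.5))
(array([0.0225, 0.3247, 0.0247]), np.float64(-0.0))
```

View pics/r2.png

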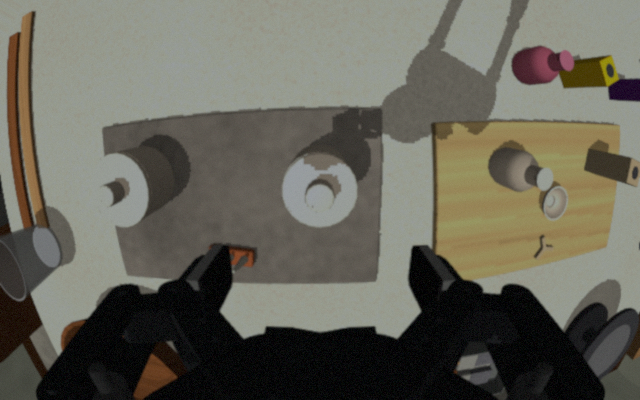

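The small lid is seated on the tall jar: disc at (319,191), centred within 1 mm. The bottle is next.

>>> move_arm(deltas=[[[0.0225, 0.3247, 0.024, 0, -1], [0.0225, 0.3247, 0.024, 0, -1], [0.0225, 0.3247, 0.024, 0, -1], [0.0225, 0.3247, 0.024, 0, -1], [0.0225, 0.3247, 0.024, 0, -1], [0.0225, 0.3247, 0.024, 0, -1], [0.0225, 0.3247, 0.024, 0, -1], [0.0225, 0.3247, 0.024, 0, -1], [0.0225, 0.3247, 0.024, 0, -1], [0.0225, 0.3247, 0.024, 0, -1]]])

```text
clock: 18.25
position: [0.4484, 0.1393, 0.2519]
ee_rot: [0.0, 0.001, 1.0, -0.0]
contact_force: [-0.6, 0.1, -0.3]
width: 0.0854
gripper_force: 0.0
```

```bash
python3 - <<'E'
from m import *
s=manip.get_state();im=manip.get_image("wrist")[:,:,::-1].copy();cv2.imwrite("pics/bo.png",im)
p=proj("wrist",[.447,.1412,.12],s);print(s["position"],p)
for g,S in((100,60),(115,30),(125,30)):
  try:print(circ("wrist",s,clay(im,S,g),tuple(p.astype(int)),40,127,.12))
  except Exception as e:print(e)
x,y=p.astype(int);cv2.imwrite("pics/boc.png",cv2.resize(im[y-60:y+60,x-80:x+80],None,fx=4,fy=4))
E
```

```text
[0.44836619 0.13926955 0.25191827] [321.96054258 191.68437386]
(array([443.1, 137.6,  19.8]), np.float64(1.0))
(array([450.4, 138.1,  13.4]), np.float64(0.3))
(array([450.5, 137.9,  13.1]), np.float64(0.3))
```

View pics/boc.png

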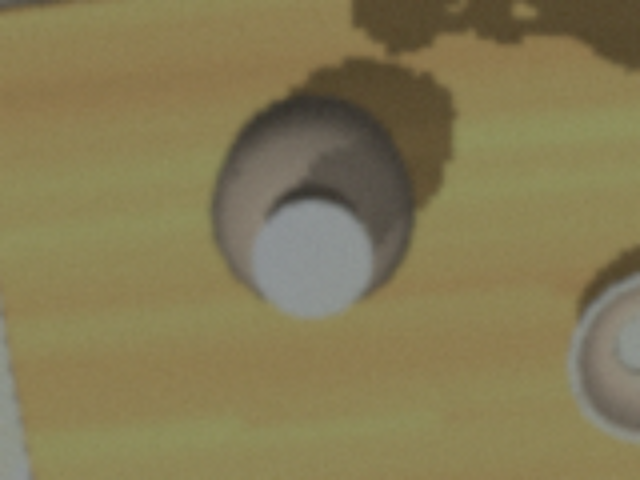

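The crop shows the bottle's lip with its flat pale top, centred, radius 13.4 mm, at (0.4505, 0.138). I grip the neck just under the lip.

>>> move_arm(deltas=[[[-0.0026, -0.0016, 0.05, 0, -0.6], [-0.0026, -0.0016, 0.1, 0, -0.2], [-0.0026, -0.0016, 0.14, 0, -0.2], [-0.0026, -0.0016, 0.17, 0, -0.2], [-0.0026, -0.0016, 0.1875, 0, -0.2], [-0.0026, -0.0016, 0.1875, 0, -0.2], [-0.0026, -0.0016, 0.1875, 0, 1], [-0.0026, -0.0016, 0.1875, 0, 1], [-0.0026, -0.0016, 0.1875, 0, 1], [-0.0026, -0.0016, 0.1875, 0, 1], [-0.0026, -0.0016, 0.1875, 0, 1]]], squeeze=30)

```text
clock: 19.4
position: [0.4511, 0.1392, 0.1031]
ee_rot: [0.001, -0.0, 1.0, -0.0]
contact_force: [0.6, -3.4, 5.1]
width: 0.0241
gripper_force: 29.7
```

>>> move_arm(deltas=[[[0, 0, 0, 0, 1], [0, 0, 0, 0, 1]]])

```text
clock: 19.6
position: [0.4511, 0.1392, 0.1031]
ee_rot: [0.001, -0.0, 1.0, -0.0]
contact_force: [-0.9, -1.9, 6.7]
width: 0.0237
gripper_force: 29.7
```

>>> move_arm(deltas=[[[0, 0, -0.03, 0, 1], [0, 0, -0.08, 0, 1], [0, 0, -0.14, 0, 1], [0, 0, -0.2, 0, 1], [-0.021, -0.473, -0.212, 0, 1], [-0.021, -0.473, -0.212, 0, 1], [-0.021, -0.473, -0.212, 0, 1], [-0.021, -0.473, -0.212, 0, 1], [-0.021, -0.473, -0.212, 0, 1], [-0.021, -0.473, -0.212, 0, 1], [-0.021, -0.473, -0.212, 0, 1], [-0.021, -0.473, -0.212, 0, 1]]])

```text
clock: 20.8
position: [0.4666, -0.2424, 0.2709]
ee_rot: [-0.0, 0.001, 1.0, -0.0]
contact_force: [0.7, 0.8, -1.6]
width: 0.0241
gripper_force: 29.6
```

```bash
python3 - <<'E'
from m import *
for i in range(3):manip.get_image("top")
s=manip.get_state();print(s["position"],s["contact_force"],s["width"],move(s,[.468,-.2395,.106]))
E
```

```text
[ 0.46661752 -0.24018863  0.27053343] [ 0.02432249  0.17136772 -1.51717789] 0.02421429256124154 (array([-0.0019,  0.0005,  0.2057]), 0.0)
```

>>> move_arm(deltas=[[[-0.002, 0.0005, 0.05, 0, 1], [-0.002, 0.0005, 0.1, 0, 1], [-0.002, 0.0005, 0.14, 0, 1], [-0.002, 0.0005, 0.17, 0, 1], [-0.002, 0.0005, 0.19, 0, 1], [-0.002, 0.0005, 0.2, 0, 1], [-0.002, 0.0005, 0.205, 0, 1], [-0.002, 0.0005, 0.205, 0, 1], [-0.002, 0.0005, 0.205, 0, 1]]])

```text
clock: 21.85
position: [0.4691, -0.2386, 0.1084]
ee_rot: [0.001, -0.0, 1.0, -0.0]
contact_force: [-0.2, -0.0, -3.3]
width: 0.0236
gripper_force: 29.7
```

Small correction, then lower to touch.

>>> move_arm(deltas=[[[0.0014, -0.0011, 0.002, 0, 1], [0.0014, -0.0011, 0.004, 0, 1], [0.0014, -0.0011, 0.0055, 0, 1], [0.0014, -0.0011, 0.0065, 0, 1], [0.0014, -0.0011, 0.0065, 0, 1]]])

```text
clock: 22.35
position: [0.4677, -0.2398, 0.1033]
ee_rot: [0.001, 0.0, 1.0, -0.0]
contact_force: [-0.6, 0.3, 4.9]
width: 0.0241
gripper_force: 30.2
```

>>> move_arm(deltas=[[[0, 0, 0, 0, 0.2], [0, 0, 0, 0, 0], [0, 0, 0, 0, 0], [0, 0, 0, 0, 0], [0, 0, -0.02, 0, 0], [0, 0, -0.06, 0, -0.1], [0, 0, -0.12, 0, -0.5], [0, 0, -0.18, 0, -1], [0, 0, -0.22, 0, -1], [0, 0, -0.22, 0, -1], [0, 0, -0.22, 0, -1], [0, 0, -0.22, 0, -1]]])

```text
clock: 23.55
position: [0.4665, -0.2389, 0.2767]
ee_rot: [-0.001, 0.0, 1.0, 0.001]
contact_force: [0.9, -0.3, -1.0]
width: 0.0851
gripper_force: 0.0
```

```bash
python3 - <<'E'
from m import *
s=manip.get_state();print(s["position"])
im=manip.get_image("wrist")[:,:,::-1].copy();cv2.imwrite("pics/r3.png",im)
for X,r,h,t in(([.4677,-.2395,.12],24,115,"b"),([.4695,-.3595,.098],48,100,"wl"),([.4659,-.1194,.123],45,100,"sl")):
  p=proj("wrist",X,s).astype(int)
  try:print(t,p,circ("wrist",s,clay(im,45,h),tuple(p),r,127,X[2]))
  except Exception as e:print(e)
print(move(s,[.4336,.3416,.27],None))
E
```

```text
[ 0.4665406  -0.23888907  0.27667265]
b [318 188] (array([ 461.8, -241.8,   16.8]), np.float64(1.8))
wl [208 186] (array([ 469.6, -376.4,   59.3]), np.float64(5.5))
sl [438 187] (array([ 460.9, -102.7,   52.9]), np.float64(5.7))
(array([0.0412, 0.7256, 0.0098]), 0.0)
```

View pics/r3.png

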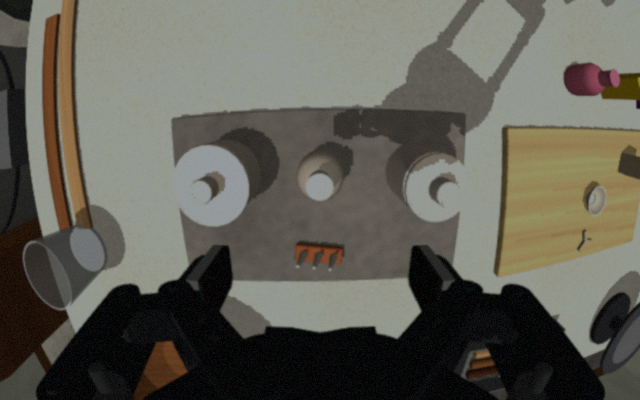

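The bottle stands upright between the jars, lip at (319,186), close to the predicted (318,188). Both lids are in place and the cone pack is untouched. The prop is next.

>>> move_arm(deltas=[[[0.03, 0.6, 0, 0, -1], [0.03, 0.6, 0, 0, -1], [0.03, 0.6, 0, 0, -1], [0.03, 0.6, 0, 0, -1], [0.03, 0.6, 0, 0, -1], [0.03, 0.6, 0, 0, -1], [0.03, 0.6, 0, 0, -1], [0.03, 0.6, 0, 0, -1], [0.03, 0.6, 0, 0, -1], [0.03, 0.6, 0, 0, -1], [0.03, 0.6, 0, 0, -1], [0.03, 0.6, 0, 0, -1]]])

```text
clock: 24.8
position: [0.4426, 0.2406, 0.2768]
ee_rot: [-0.001, -0.001, 1.0, -0.001]
contact_force: [0.6, -1.4, 0.4]
width: 0.085
gripper_force: 0.0
```

```bash
python3 - <<'E'
from m import *
s=manip.get_state();s0=dict(s);s0["position"]=np.array([.46654,-.23889,.27667])
w=np.array([-.001,0,1,.001]);s0["ee_rot"]=w/np.linalg.norm(w)
im=cv2.imread("pics/r3.png")
for g in(118,125,130):
  try:print(circ("wrist",s0,clay(im,30,g),(319,187),20,127,.12))
  except Exception as e:print(e)
for i in range(2):manip.get_image("top")
s=manip.get_state();im=manip.get_image("wrist")[:,:,::-1].copy();cv2.imwrite("pics/pr.png",im)
p=proj("wrist",[.4337,.342,.12],s).astype(int);print(s["position"],p)
for S,h in((80,50),(88,50)):print(square("wrist",s,im,tuple(p),h,.12,S))
x,y=p;cv2.imwrite("pics/prc.png",cv2.resize(im[max(y-70,0):y+70,x-90:x+90],None,fx=4,fy=4))
E
```

```text
(array([ 466.2, -239.4,   13.6]), np.float64(0.4))
(array([ 466. , -239.4,   13.4]), np.float64(0.3))
(array([ 466. , -239.5,   13.3]), np.float64(0.3))
[0.44307341 0.23945373 0.27743612] [422 178]
((434.14215087890625, 391.4672546386719), (107.41886138916016, 14.531496047973633), 6.3007731437683105)
((434.1474914550781, 391.4185791015625), (107.41886138916016, 14.629515647888184), 6.3007731437683105)
```

View pics/prc.png

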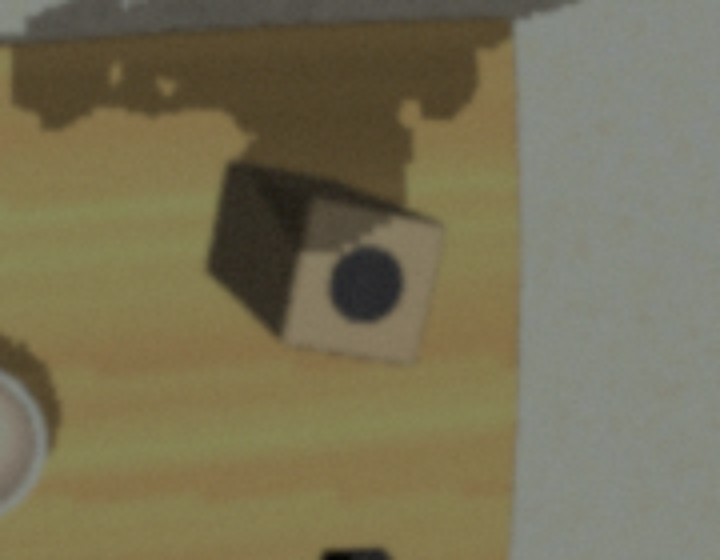

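The crop shows the prop's top with corners at crop (309,195), (442,227), (416,362) and (282,338), and its hole mark at (367,285).

```bash
python3 - <<'E'
from m import *
s=manip.get_state()
c=np.array([(309,195),(442,227),(416,362),(282,338)])
P=np.array([onz("wrist",(q+.5)/4-.5+[332,108],.12,s) for q in c])
print(P.round(4),P.mean(0),np.linalg.norm(np.diff(P,axis=0),axis=1),np.degrees(np.arctan2(*np.diff(P,axis=0).T[::-1])))
print(onz("wrist",np.array([367.5,285.5])/4-.5+[332,108],.12,s))
E
```

```text
[[0.4124 0.3261]
 [0.4194 0.3622]
 [0.4545 0.3579]
 [0.4483 0.3211]] [0.43365349 0.34182848] [0.03670461 0.03531891 0.03727044] [ 78.89766124  -6.94637857 -99.58920747]
[0.43460315 0.34271504]
```

```bash
python3 - <<'E'
from m import *
s=manip.get_state()
for z in(.16,.089):print(move(s,[.434,.3422,z],np.radians(80.4)))
E
```

```text
(array([0.0115, 0.1288, 0.147 ]), np.float64(0.0793))
(array([0.0114, 0.1289, 0.2358]), np.float64(0.0793))
```

>>> move_arm(deltas=[[[0.0115, 0.128, 0, 0.0793, -1], [0.0115, 0.128, 0, 0.0793, -1], [0.0115, 0.128, 0.04, 0.0793, -1], [0.0115, 0.128, 0.09, 0.0793, -1], [0.0115, 0.128, 0.14, 0.0793, -1], [0.0115, 0.128, 0.14, 0.0793, -1], [0.0115, 0.128, 0.14, 0.0793, -1]]])

```text
clock: 25.65
position: [0.4347, 0.342, 0.1667]
ee_rot: [-0.0, 0.084, 0.996, -0.0]
contact_force: [0.8, 0.3, 0.4]
width: 0.0853
gripper_force: 0.0
```

```bash
python3 - <<'E'
from m import *
s=manip.get_state();print(s["position"],move(s,[.434,.3422,.089],np.radians(80.4)))
E
```

```text
[0.43473189 0.34203108 0.16668266] (array([0.0009, 0.0001, 0.0971]), np.float64(-0.0001))
```

>>> move_arm(deltas=[[[0.0009, 0, 0.05, 0, -1], [0.0009, 0, 0.085, 0, -1], [0.0009, 0, 0.097, 0, -1], [0.0009, 0, 0.097, 0, -0.5], [0.0009, 0, 0.097, 0, 0], [0.0009, 0, 0.097, 0, 1], [0.0009, 0, 0.097, 0, 1], [0.0009, 0, 0.097, 0, 1], [0.0009, 0, 0.097, 0, 1], [0.0009, 0, 0.097, 0, 1], [0.0009, 0, 0.097, 0, 1]]], squeeze=40)

```text
clock: 26.75
position: [0.4348, 0.3437, 0.0907]
ee_rot: [0.002, 0.083, 0.997, 0.001]
contact_force: [0.9, -0.3, 6.4]
width: 0.0377
gripper_force: 45.1
```

```bash
python3 - <<'E'
from m import *
s=manip.get_state();print(s["position"],s["ee_rot"],s["contact_force"],s["width"])
a=.0146;J=np.array([.4691,-.3597]);T=J+.085*np.array([np.cos(a),np.sin(a)]);print(T,move(s,[*T,.25],np.pi/2+a))
E
```

```text
[0.43475511 0.34365891 0.09074436] [0.00170054 0.08289142 0.99655662 0.00101291] [ 0.9495738  -0.34781473  6.36382953] 0.03765916434897598
[ 0.55409094 -0.35845904] (array([-0.2928, -0.8405, -0.2001]), np.float64(-0.0862))
```

>>> move_arm(deltas=[[[0, 0, -0.03, 0, 1], [0, 0, -0.08, 0, 1], [0, 0, -0.14, 0, 1], [0, 0, -0.2, 0, 1], [-0.2, -0.5, -0.21, -0.0862, 1], [-0.2, -0.5, -0.21, -0.0862, 1], [-0.2, -0.5, -0.21, -0.0862, 1], [-0.2, -0.5, -0.21, -0.0862, 1], [-0.2, -0.5, -0.21, -0.0862, 1], [-0.2, -0.5, -0.21, -0.0862, 1], [-0.2, -0.5, -0.21, -0.0862, 1], [-0.2, -0.5, -0.21, -0.0862, 1]]])

```text
clock: 27.95
position: [0.5173, -0.0456, 0.256]
ee_rot: [-0.0, -0.007, 1.0, 0.0]
contact_force: [0.2, 1.4, -3.4]
width: 0.0374
gripper_force: 41.8
```

```bash
python3 - <<'E'
from m import *
s=manip.get_state();print(s["position"],s["width"],move(s,[.5541,-.3585,.25],np.pi/2+.0146))
E
```

```text
[ 0.51730853 -0.04555645  0.25599152] 0.037412261081006565 (array([-0.0403, -0.3918,  0.0072]), np.float64(-0.0001))
```

>>> move_arm(deltas=[[[-0.04, -0.392, 0, 0, 1], [-0.04, -0.392, 0, 0, 1], [-0.04, -0.392, 0, 0, 1], [-0.04, -0.392, 0, 0, 1], [-0.04, -0.392, 0, 0, 1], [-0.04, -0.392, 0, 0, 1], [-0.04, -0.392, 0, 0, 1], [-0.04, -0.392, 0, 0, 1], [-0.04, -0.392, 0, 0, 1], [-0.04, -0.392, 0, 0, 1], [-0.04, -0.392, 0, 0, 1]]])

```text
clock: 29.05
position: [0.5543, -0.3551, 0.2565]
ee_rot: [0.0, -0.008, 1.0, 0.0]
contact_force: [0.5, 0.1, -3.8]
width: 0.0373
gripper_force: 42.4
```

```bash
python3 - <<'E'
from m import *
s=manip.get_state();im=manip.get_image("wrist")[:,:,::-1].copy();cv2.imwrite("pics/pp.png",im)
print(s["position"],s["width"],move(s,[.5533,-.3585,.0907],np.pi/2+.0146))
E
```

```text
[ 0.55430855 -0.355075    0.25645321] 0.03733450310994972 (array([ 0.0014, -0.0044,  0.2072]), np.float64(0.0008))
```

View pics/pp.png

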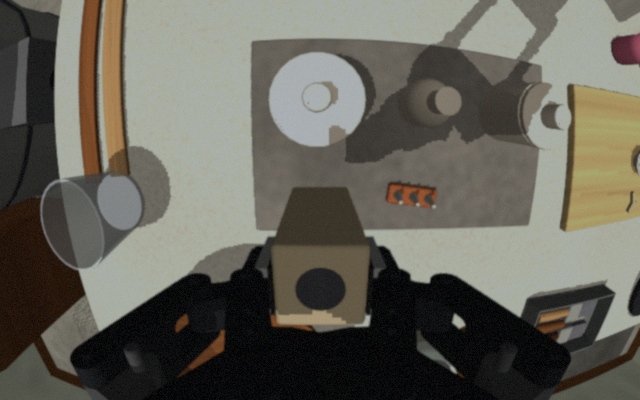

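The prop is held straight, its top face at rows 248–322 with the hole at (320,289). The cone pack and lidded jars are clear. I check the prop's offset in the grip.

```bash
python3 - <<'E'
from m import *
s=manip.get_state();z=s["position"][2]+.0293
for p in[(272,249),(366,247),(362,321),(276,325),(320,289)]:print((onz("wrist",p,z,s)-s["position"][:2])*1000)
E
```

```text
[-17.85700766 -18.22567073]
[-19.2114835   16.98832213]
[15.45631005 18.02999472]
[ 18.22492587 -18.39650391]
[-0.78907689  0.0515619 ]
```

>>> move_arm(deltas=[[[-0.0007, -0.0044, 0.05, 0, 1], [-0.0007, -0.0044, 0.1, 0, 1], [-0.0007, -0.0044, 0.14, 0, 1], [-0.0007, -0.0044, 0.17, 0, 1], [-0.0007, -0.0044, 0.19, 0, 1], [-0.0007, -0.0044, 0.2, 0, 1], [-0.0007, -0.0044, 0.203, 0, 1], [-0.0007, -0.0044, 0.203, 0, 1], [-0.0007, -0.0044, 0.203, 0, 1]]])

```text
clock: 30.0
position: [0.5556, -0.3608, 0.0951]
ee_rot: [0.001, -0.007, 1.0, -0.001]
contact_force: [-0.5, -0.7, -3.3]
width: 0.0376
gripper_force: 42.3
```

```bash
python3 - <<'E'
from m import *
manip.get_image("top");s=manip.get_state()
print(s["position"],s["contact_force"],move(s,[.5549,-.3585,.0905],np.pi/2+.0146))
E
```

```text
[ 0.55558919 -0.36086516  0.09505683] [ 0.14768679 -0.53334677 -4.53608142] (array([0.0008, 0.003 , 0.0057]), np.float64(-0.0))
```

>>> move_arm(deltas=[[[0.0008, 0.003, 0.001, 0, 1], [0.0008, 0.003, 0.003, 0, 1], [0.0008, 0.003, 0.0045, 0, 1], [0.0008, 0.003, 0.0058, 0, 1], [0.0008, 0.003, 0.0065, 0, 1], [0.0008, 0.003, 0.0065, 0, 1]]])

```text
clock: 30.65
position: [0.5542, -0.358, 0.091]
ee_rot: [0.001, -0.007, 1.0, -0.0]
contact_force: [-3.6, 2.5, 8.7]
width: 0.0375
gripper_force: 44.0
```

>>> move_arm(deltas=[[[0, 0, 0, 0, 0.05], [0, 0, 0, 0, -0.3], [0, 0, 0, 0, -0.3], [0, 0, 0, 0, -0.3], [0, 0, -0.02, 0, -0.3], [0, 0, -0.06, 0, -0.5], [0, 0, -0.12, 0, -1], [0, 0, -0.18, 0, -1], [0, 0, -0.23, 0, -1], [0.1, 0, -0.25, 0, -1], [0.15, 0, -0.25, 0, -1], [0.15, 0, -0.25, 0, -1]]])

```text
clock: 31.85
position: [0.4309, -0.3595, 0.2895]
ee_rot: [-0.001, -0.007, 1.0, -0.0]
contact_force: [0.6, -1.3, 0.5]
width: 0.0855
gripper_force: 0.0
```

```bash
python3 - <<'E'
from m import *
for i in range(3):t=manip.get_image("top")[:,:,::-1].copy()
s=manip.get_state();im=manip.get_image("wrist")[:,:,::-1].copy();cv2.imwrite("pics/fin.png",im);cv2.imwrite("pics/fint.png",t)
print(s["clock"],s["position"])
for X,r,h,S in(([.4661,-.2395,.12],24,118,30),([.4695,-.3595,.098],40,110,45),([.4659,-.1194,.123],36,110,45)):
  p=proj("wrist",X,s).astype(int)
  try:print(p,circ("wrist",s,clay(im,S,h),tuple(p),r,127,X[2]))
  except Exception as e:print(e)
print(proj("wrist",[.5535,-.358,.12],s))
E
```

```text
32.0 [ 0.43341347 -0.35994412  0.28911663]
[431 215] (array([ 466.4, -239. ,   13.6]), np.float64(0.2))
[319 211] (array([ 469.8, -359.5,   45.5]), np.float64(0.2))
[520 215] (array([ 465.1, -106.8,   47. ]), np.float64(5.8))
[320.35411784 288.12349539]
```

View pics/fin.png

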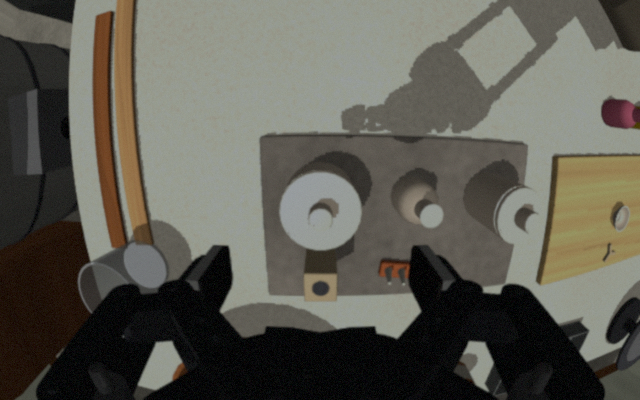

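The final view shows everything upright and in place: the wide lid at (320,210), the prop square behind it at (321,288), the bottle at (431,215) and the lidded tall jar at (520,215). The cone pack has not moved.

```bash
python3 -c "
from rig import manip
print(manip.sign_off())"
```

```text
the job is handed in; nothing more can be done
None
```

The job is done and handed in at about 32 s: both lids are seated, the bottle is about 1 mm off the midpoint line, the prop stands about 20 mm behind the wide jar, and the jars and cone pack look unmoved in the final picture.

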